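# Log two stock trays with a touch-tag wand at a cosmetics stall

### The job

Log two of the stall's trays: take the reader wand from its rest and, holding it upright, press its tip down on the round steel tag of the tray of squeeze tubes for about a second, then do the same on the tag of the tray of small bottles. Do not touch the tag of the tray of cartons. Finally hang the wand back in its rest as it was, and let go.

Things in the scene. Friction and masses are not known exactly. Their poses are not given: they have to be found in the camera images.
- wand: Reader wand, 156 mm, about 90 g, hanging loose and upright. Origin: its tip; z up the wand. Rod 12 mm thick, 0-70 mm above the tip; hand guard 60 mm wide, 70-76; round handle 22 mm thick, 76-156, gripped from above. Its rest: fixed white stand, 86 mm square, 90 mm high, 36 mm hole in its 12 mm top plate; the guard lies on the plate, the tip is 20 mm above the counter. Loose bottle (95 mm high) and jar nearby.
- tube_tag: Plain steel disc, 40 mm wide, black centre dot, on a 46 mm grey housing, just outside the robot-facing side of the fixed cardboard tray (180 x 150 mm, 50 mm walls) of six squeeze tubes lying flat; tray centre 115 mm along the disc's +x. Origin: centre of the disc's top, 80 mm above the counter, z up; contents are lower. Sprung: gives from 1.2 N, fully down (6 mm) at 5 N. To be touched first.
- bottle_tag: Plain steel disc, 40 mm wide, black centre dot, on a 46 mm grey housing, just outside the robot-facing side of the fixed cardboard tray (180 x 150 mm, 50 mm walls) of twelve small upright black-capped bottles; tray centre 115 mm along the disc's +x. Origin: centre of the disc's top, 80 mm above the counter, z up; contents are lower. Sprung: gives from 1.2 N, fully down (6 mm) at 5 N. To be touched second.
- carton_tag: Plain steel disc, 40 mm wide, black centre dot, on a 46 mm grey housing, just outside the robot-facing side of the fixed cardboard tray (180 x 150 mm, 50 mm walls) of four flat cartons on edge; tray centre 115 mm along the disc's +x. Origin: centre of the disc's top, 80 mm above the counter, z up; contents are lower. Sprung: gives from 1.2 N, fully down (6 mm) at 5 N. A bystander: not to be touched.
Not all that is in view belongs to the job. What is shaped like the wand but green or pink is not meant.

How it is judged:
By the outcome, as a careful person would: the job done as asked, in the order asked, and still so for the second after the job is handed in, with the robot touching nothing.
It also fails if it takes over 58 s, if anything falls off the work surface, if the arm or the gripper's body presses on something with over 40 N, if the wrist force passes 120 N, or if a joint passes its speed limit or range.

### The arm

A 7-joint arm with a two-finger parallel gripper is mounted at the origin on the work surface. World frame = base frame: x ahead of the robot, y to its left, z up, the work surface at z = 0. Lengths are in m, angles in rad, forces in N, time in s.
With the tool pointing down it reaches from about 0.425 to 0.875 m from the base axis. Payload 4.7 kg.
Tool frame: the origin (TCP) lies midway between the tips of the shut fingers; the grasp point (between the pads) lies 19 mm behind it; z points along the fingers, y is the direction in which the jaws open and shut (so a half turn about z gives the same grasp; the last joint's range is limited). The gripper opens to 87 mm and grips with 3 to 60 N. Pads are 19 mm wide; open, the fingers measure 117 mm over their backs; the gripper's body (75 mm by 190 mm) begins 51 mm behind the grasp point.
Start: joints at [-1.104, 0.321, -0.07, 1.45, 0.023, 1.371, -0.057], TCP at [0.284, 0.585, 0.223] pointing down, gripper open.
Joint ranges: [-2.86, 2.86], [-0.3, 2.09], [-1.38, 1.24], [0.06, 2.45], [-1.56, 4.7], [0.09, 2.05], [-2.69, 2.69]. Speed limits (rad/s): [2.57, 2.57, 3.14, 3.14, 3.14, 3.14, 3.14].

### API

Orientations are given as a rotation vector (axis times angle).
In Python, from bench import get_state, eyes, job gives the robot as it stands. The module is installed in compiled form; this text tells all that it offers.
- The arm moves only by the shell command python3 -m jog 'ROWS' [FORCE]. ROWS is JSON, a list that holds one entry, the list of rows, each a list of 5 numbers: the opening, from 0 (shut) to 1 (fully open), then the shift along the tool's x, y, z in units of 40 mm (1.0 is 40 mm), then the turn about the tool's z in units of 5 degrees (1.0 is 5 degrees). In form: [[[jaw, dx, dy, dz, turn], ...]]. A call has 1 to 10 rows; each row shifts and turns the commanded pose from where the row before left it, along the tool's axes as they then stand; what a row does not reach is not made up. A row lasts 1/8 s, in which the tool goes at most 62.5 mm and 10.7 degrees, less where a joint would pass 70% of its speed; a pose out of reach is approached as far as the arm can. A call is refused whole if a number of a shift passes 1 or a number of a turn 1, either way. A call with a gripper value outside its range is refused whole. The fingers move at their own pace and stop on an object; FORCE is the grip in N (left out, the last holds). Time passes only in rows, so rows that do not move let the fingers close. It gives the time, the measured TCP pose, the force and the opening at its end, in the units of the state.
- get_state(): the state, without advancing time (a new reading comes with each control period).
- eyes.get_image(name): name is "scene" or "top" or "wrist"; returns (picture, depth): 420x560x3 uint8, red, green, blue; 420x560 float32, m along the optical axis (not along the pixel's ray), 0 where there is no reading.
- eyes.camera_params(name): a dict with "camera_matrix" (3x3 intrinsics, pixels), "k1" (the pictures are not rectified: a ray, as slopes to the right and down, at radius r is drawn at 1 + k1 r^2 times it, then the intrinsics apply), "pose" (4x4, takes a point from camera to world coordinates); the wrist camera has in their place "mount" (4x4, takes a point from camera to tool coordinates, whose origin is the TCP and whose axes are the flange's). Camera axes: x right, y down, z forward; pixel columns grow to the right and rows downward; lengths in m; the calibration is good to about 2 mm. A picture is of the moment at which its call begins: read the wrist's pose just before it. camera_params takes no time and is no camera call.
- job.close_job(): hands the job in, once; it reports no verdict.
The state is a dict: "time": time; "joint_positions": joint angles; "qd": joint speeds; "joint_torque": joint torques, N m; "position": TCP position; "tool_rot": TCP orientation; "ft_force": force on the tool from outside, world axes, zero at the start; "torque": the same for the moment, N m; "grip_width": opening from 0.0 (shut) to 1.0 (fully open).
Only numpy, scipy, OpenCV 4.12 (cv2) and the standard library are available. Lean on these libraries where they do the work, as an engineer would, in place of code of your own. Each camera call takes 0.05 s, during which the arm holds its last target. There are 200 camera calls.

## Working session

There is one attempt and no reset: what is moved stays moved. The work goes in short steps, Python scripts to look and compute and a shell command to move; the robot and the scene stay as the last step left them, time stands still between calls to the robot, and variables do not carry over. Pictures are saved under pics/ and viewed, about 8 in all and at most 12, crops included, and the job is handed in when it is done.

```bash
mkdir -p pics; cat > h.py <<'E'
import numpy as np,cv2
from scipy.spatial.transform import Rotation as R
from bench import get_state,eyes,job
def snap(n,f):
    s=get_state(); p,d=eyes.get_image(n); c=eyes.camera_params(n)
    if 'pose' in c: T=np.array(c['pose'])
    else:
        T=np.eye(4);T[:3,:3]=R.from_rotvec(s['tool_rot']).as_matrix();T[:3,3]=s['position'];T=T@np.array(c['mount'])
    cv2.imwrite(f'pics/{f}.png',p[:,:,::-1]); np.savez(f'pics/{f}.npz',p=p,d=d,T=T,K=np.array(c['camera_matrix']),k1=c['k1'])
def ray(f,u,v):
    z=np.load(f'pics/{f}.npz');K=z['K'];k1=float(z['k1'])
    x=cv2.undistortPoints(np.array([[[u,v]]],float),K,np.array([k1,0,0,0]))[0,0]
    return z['T'][:3,3],z['T'][:3,:3]@np.array([x[0],x[1],1]),z['d'][int(v),int(u)]
def pz(f,u,v,h):
    o,r,_=ray(f,u,v);return (o+r*(h-o[2])/r[2]).round(4)
def pd(f,u,v):
    o,r,d=ray(f,u,v);return (o+r*d).round(4)
E
python3 - <<'E'
from h import *
snap('top','top1');snap('scene','sc1')
s=get_state();print({k:np.round(v,3).tolist() for k,v in s.items()})
print(R.from_rotvec(s['tool_rot']).as_matrix().round(3))
a=cv2.imread('pics/top1.png');b=cv2.imread('pics/sc1.png')
E
```

```text
{'time': 0.1, 'joint_positions': [-1.104, 0.322, -0.07, 1.452, 0.023, 1.371, -0.057], 'qd': [-0.004, -0.0, 0.001, -0.002, 0.002, 0.003, 0.001], 'joint_torque': [-0.0, -49.257, -0.406, -31.34, -0.064, 0.039, 0.0], 'position': [0.284, 0.584, 0.222], 'tool_rot': [-0.705, -3.061, 0.003], 'ft_force': [-0.437, -0.242, 0.024], 'torque': [0.009, -0.018, -0.033], 'grip_width': 1.0}
[[-0.899  0.437 -0.001]
 [ 0.437  0.899 -0.002]
 [-0.    -0.002 -1.   ]]
```

View pics/top1.png

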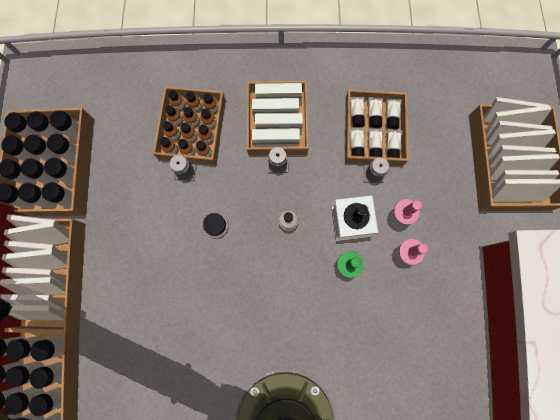

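View pics/sc1.png

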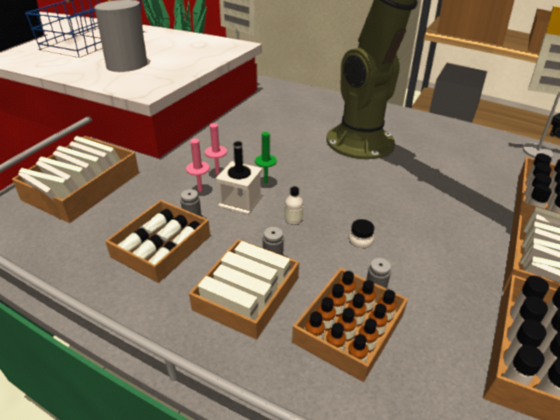

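The top view shows the tube tag near (378,168), carton tag near (278,157), bottle tag near (180,165), and the wand in its white stand near (357,215). A bottle sits at (288,220) and a jar at (215,224). Pink and green decoys stand around the stand at (407,211), (412,252) and (349,264). I'll enlarge to read these more closely.

```bash
python3 - <<'E'
from h import *
a=cv2.imread('pics/top1.png')
c=np.vstack([cv2.resize(a[145:185,160:300],None,fx=5,fy=5,interpolation=2),cv2.resize(a[150:230,330:430],(700,560),interpolation=2)[:390]]) if 0 else None
l=cv2.resize(a[150:290,325:435],(440,560),interpolation=2)
r=np.vstack([cv2.resize(a[145:185,265:295],(240,320)[:2],interpolation=2),cv2.resize(a[150:180,165:195],(240,240),interpolation=2)])
cv2.imwrite('pics/crop1.png',np.hstack([l,r]))
for n,u,v,h in [('tube',378,165,.08),('carton',278,155,.08),('bottle',179,162,.08),('tubehous',378,168,.04),('stand',356,217,.09),('wandtop',360,212,.166),('wandguard',357,215,.096),('bottleloose',288,217,.095),('jar',214,224,.05),('tubetray',377,128,.05),('bottray',189,126,.05)]: print(n,pz('top1',u,v,h),pd('top1',u,v))
z=np.load('pics/top1.npz');print(z['T'].round(3),z['K'])
E
```

```text
tube [ 0.5885 -0.226   0.08  ] [ 0.588  -0.2256  0.0817]
carton [0.6149 0.0091 0.08  ] [0.6148 0.0091 0.0802]
bottle [0.601  0.2422 0.08  ] [0.601  0.2422 0.08  ]
tubehous [ 0.5926 -0.2349  0.04  ] [ 0.5803 -0.2249  0.083 ]
stand [ 0.4634 -0.1667  0.09  ] [ 0.4574 -0.1605  0.1262]
wandtop [ 0.4613 -0.1625  0.166 ] [ 0.4594 -0.1606  0.1764]
wandguard [ 0.4669 -0.1681  0.096 ] [ 0.4591 -0.1601  0.142 ]
bottleloose [ 0.4644 -0.0124  0.095 ] [ 0.4639 -0.0123  0.0983]
jar [0.4573 0.1614 0.05  ] [0.4581 0.1622 0.0452]
tubetray [ 0.6927 -0.236   0.05  ] [ 0.7053 -0.2436  0.0179]
bottray [0.7027 0.2289 0.05  ] [0.6952 0.2245 0.0686]
[[-0.014 -0.983  0.18   0.307]
 [-1.     0.012 -0.014 -0.005]
 [ 0.012 -0.181 -0.983  1.035]
 [ 0.     0.     0.     1.   ]] [[424.031381     0.         290.36726314]
 [  0.         424.031381   210.54256377]
 [  0.           0.           1.        ]]
```

View pics/crop1.png

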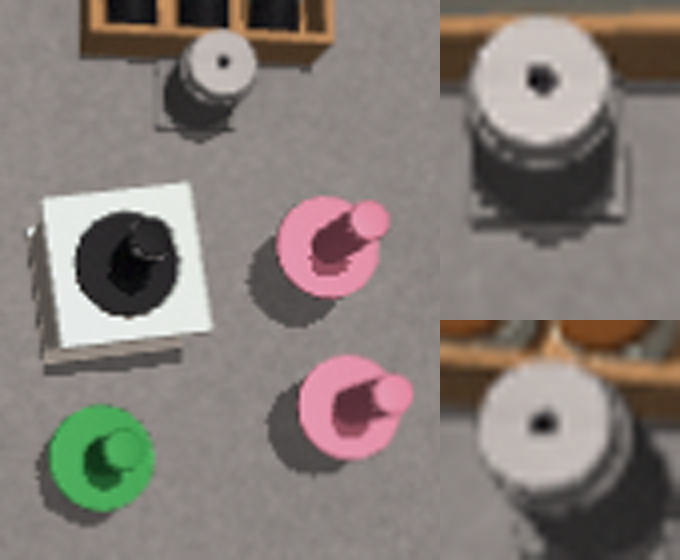

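```bash
python3 - <<'E'
from h import *
for n,u,v,h in [('tube',380.75,165.5,.08),('carton',277.5,154.75,.08),('bottle',177.9,162.9,.08),('guard',356.75,215.75,.096),('top',362.5,210,.176),('pink1',407,211.7,.096),('pink1top',417,204.5,.176),('pink2',412,251.5,.096),('green',350.7,264.5,.096),('greentop',356,262,.176),('c1',336,199.5,.09),('c2',372.5,195.7,.09),('c3',378,232,.09),('c4',340,236.5,.09)]: print(n,pz('top1',u-.0,v,h))
s=get_state();M=R.from_rotvec(s['tool_rot']).as_matrix()
print(M.T@(np.array([.5,.2,.222])-s['position'])/.04, M.T@(np.array([.467,-.166,.222])-np.array([.5,.2,.222]))/.04)
E
```

```text
tube [ 0.5872 -0.2325  0.08  ]
carton [0.6155 0.0103 0.08  ]
bottle [0.5989 0.2447 0.08  ]
guard [ 0.4652 -0.1675  0.096 ]
top [ 0.4636 -0.1661  0.176 ]
pink1 [ 0.4731 -0.2832  0.096 ]
pink1top [ 0.474  -0.2818  0.176 ]
pink2 [ 0.3824 -0.2891  0.096 ]
green [ 0.3561 -0.1496  0.096 ]
greentop [ 0.3567 -0.1482  0.176 ]
c1 [ 0.5044 -0.1225  0.09  ]
c2 [ 0.5124 -0.2069  0.09  ]
c3 [ 0.4284 -0.2154  0.09  ]
c4 [ 0.4194 -0.1287  0.09  ]
[-9.05155291e+00 -6.27295741e+00  1.31795150e-03] [-3.26110031 -8.58883741  0.01489187]
```

```bash
python3 -m jog '[[[1,-0.9,-0.63,0,0],[1,-0.9,-0.63,0,0],[1,-0.9,-0.63,0,0],[1,-0.9,-0.63,0,0],[1,-0.9,-0.63,0,0],[1,-0.9,-0.63,0,0],[1,-0.9,-0.63,0,0],[1,-0.9,-0.63,0,0],[1,-0.9,-0.63,0,0],[1,-0.9,-0.63,0,0]]]' 20; python3 -m jog '[[[1,-0.33,-0.86,0,0],[1,-0.33,-0.86,0,0],[1,-0.33,-0.86,0,0],[1,-0.33,-0.86,0,0],[1,-0.33,-0.86,0,0],[1,-0.33,-0.86,0,0],[1,-0.33,-0.86,0,0],[1,-0.33,-0.86,0,0],[1,-0.33,-0.86,0,0],[1,0,0,0,0]]]'
cat >> h.py <<'E'
def to(x,y,z):
    s=get_state();M=R.from_rotvec(s['tool_rot']).as_matrix()
    print('t',round(s['time'],2),'pos',np.round(s['position'],4),'F',np.round(s['ft_force'],2),'grip',round(s['grip_width'],3),'tilt',M[:,2].round(3),'shift',(M.T@(np.array([x,y,z])-s['position'])/.04).round(3),'yaw',np.degrees(np.arctan2(M[1,1],M[0,1])).round(1))
E
python3 - <<'E'
from h import *
snap('wrist','w1');to(.4645,-.167,.121)
E
```

```text
time: 1.35
position: [0.4981, 0.199, 0.2223]
tool_rot: [-0.705, -3.061, 0.0]
ft_force: [0.7, -0.3, 0.1]
grip_width: 0.997
time: 2.6
position: [0.4683, -0.1333, 0.2225]
tool_rot: [-0.714, -3.059, 0.001]
ft_force: [-0.3, 0.0, -1.0]
grip_width: 1.001
t 2.65 pos [ 0.4688 -0.131   0.2223] F [0.64 0.85 0.36] grip 0.999 tilt [-0.  0. -1.] shift [-0.301 -0.856  2.533] yaw 63.9
```

View pics/w1.png

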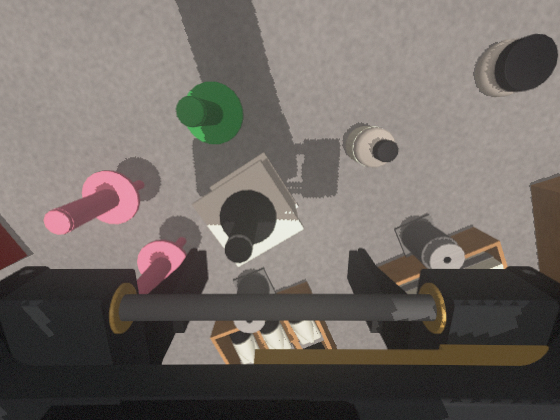

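The wrist view shows the wand's handle top at (239,249) and its guard centre at (248,217). The carton tag dot is at (447,260), and the tube tag is partly hidden behind the gripper at about (250,321). Both jaws are clear of the decoys.

```bash
python3 - <<'E'
from h import *
for n,u,v,h in [('top',238.5,248,.176),('guard',248,217,.096),('carton',447,260,.08),('tube',250,321,.08)]: print(n,pz('w1',u,v,h))
E
python3 -m jog '[[[1,-0.15,-0.43,0,0],[1,-0.15,-0.43,0,0],[1,0,0,0,0]]]'
python3 -c "
from h import *
to(.464,-.167,.121)"
```

```text
top [ 0.4635 -0.1661  0.176 ]
guard [ 0.4644 -0.167   0.096 ]
carton [0.6153 0.0096 0.08  ]
tube [ 0.5897 -0.2326  0.08  ]
time: 3.02
position: [0.4649, -0.166, 0.2224]
tool_rot: [-0.706, -3.061, -0.0]
ft_force: [0.4, 1.0, 0.3]
grip_width: 0.998
t 3.02 pos [ 0.4649 -0.166   0.2224] F [0.43 0.97 0.27] grip 0.998 tilt [-0.  0. -1.] shift [ 0.008 -0.032  2.534] yaw 64.0
```

```bash
python3 -m jog '[[[1,0,-0.02,0.5,0],[1,0,0,0.6,0],[1,0,0,0.6,0],[1,0,0,0.5,0],[1,0,0,0.33,0],[1,0,0,0,0],[0,0,0,0,0],[0,0,0,0,0],[0,0,0,0,0],[0,0,0,0,0]]]' 30;python3 -m jog '[[[0,0,0,0,0],[0,0,0,0,0]]]' 
python3 -c "
from h import *
to(.464,-.167,.121);snap('wrist','w2')"
```

```text
time: 4.28
position: [0.4648, -0.1669, 0.1216]
tool_rot: [0.705, 3.061, 0.0]
ft_force: [-0.5, -1.0, -0.5]
grip_width: 0.632
time: 4.53
position: [0.4647, -0.1669, 0.1214]
tool_rot: [0.705, 3.061, 0.0]
ft_force: [-0.5, 0.7, 0.4]
grip_width: 0.404
t 4.53 pos [ 0.4647 -0.1669  0.1214] F [-0.54  0.68  0.4 ] grip 0.404 tilt [ 0.  0. -1.] shift [ 0.014 -0.01   0.009] yaw 64.1
```

Still closing; the handle should stop it near 0.25.

```bash
python3 -m jog '[[[0,0,0,0,0],[0,0,0,0,0],[0,0,0,0,0],[0,0,0,0,0]]]' ; python3 -m jog '[[[0,0,0,-0.2,0],[0,0,0,-0.5,0],[0,0,0,-0.6,0],[0,0,0,-0.6,0],[0,0,0,-0.5,0],[0,0,0,-0.3,0],[0,0,0,0,0]]]'
python3 -c "
from h import *
to(.588,-.2325,.221);snap('scene','sc2');snap('wrist','w3')
a=cv2.imread('pics/sc2.png')[60:300,100:440]; b=cv2.imread('pics/w3.png')
cv2.imwrite('pics/v3.png',np.hstack([cv2.resize(a,(425,300)),cv2.resize(b[:, :],(375,300))]))"
```

```text
time: 5.08
position: [0.4646, -0.1668, 0.1213]
tool_rot: [-0.705, -3.061, -0.0]
ft_force: [-0.1, -0.6, -0.9]
grip_width: 0.247
time: 5.95
position: [0.4651, -0.167, 0.2302]
tool_rot: [0.705, 3.06, 0.001]
ft_force: [0.2, -0.1, -1.7]
grip_width: 0.244
t 5.95 pos [ 0.4651 -0.167   0.2302] F [ 0.18 -0.13 -1.74] grip 0.244 tilt [ 0.002 -0.    -1.   ] shift [-3.478 -0.128  0.234] yaw 64.1
```

View pics/v3.png

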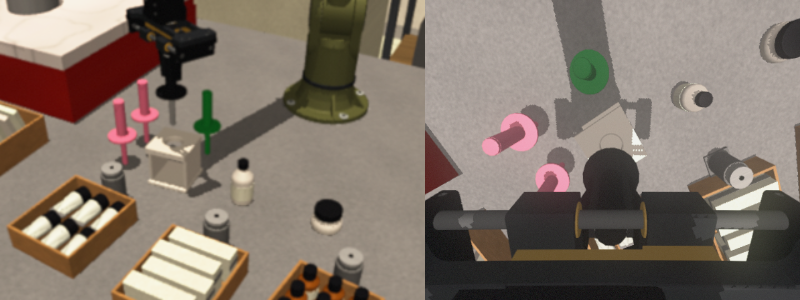

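The wand is held, with its rod hanging below the jaws at roughly (238,148) in the full scene picture. I'll check its tilt with depth.

```bash
python3 - <<'E'
from h import *
P=[]
for v in range(110,180):
  for u in range(215,262):
    p=pd('sc2',u,v)
    if .11<p[2]<.192 and np.hypot(p[0]-.465,p[1]+.167)<.05: P.append(p)
P=np.array(P);print(len(P))
for a in np.arange(.12,.195,.01):
    q=P[(P[:,2]>=a)&(P[:,2]<a+.01)]
    if len(q): print(a.round(3),q.mean(0).round(4),len(q))
z=np.load('pics/sc2.npz');d=z['T'][:3,2];print('camdir',d.round(2))
E
```

```text
98
0.13 [ 0.4699 -0.164   0.1364] 13
0.14 [ 0.4694 -0.1638  0.1455] 19
0.15 [ 0.4698 -0.1631  0.1555] 16
0.16 [ 0.4689 -0.1633  0.1646] 18
0.17 [ 0.4689 -0.1631  0.1747] 19
0.18 [ 0.4695 -0.1649  0.183 ] 13
camdir [-0.71 -0.35 -0.61]
```

```bash
python3 -m jog '[[[0,-0.5,-0.02,0,0],[0,-0.8,-0.03,0,0],[0,-0.8,-0.03,0,0],[0,-0.8,-0.03,0,0],[0,-0.58,-0.02,0.2,0],[0,0,0,0.5,0],[0,0,0,0.3,0],[0,0,0,0,0]]]' 40
python3 -c "
from h import *
to(.588,-.2325,.1813);snap('scene','sc4');snap('wrist','w4');snap('top','t4')
a=cv2.imread('pics/sc4.png')[100:240,110:270]; b=cv2.imread('pics/t4.png')[130:200,340:420]
cv2.imwrite('pics/v4.png',np.hstack([cv2.resize(a,(400,350)),cv2.resize(b,(400,350))]))"
```

```text
time: 7.05
position: [0.5859, -0.2314, 0.1876]
tool_rot: [-0.704, -3.058, -0.001]
ft_force: [0.5, -0.1, -0.9]
grip_width: 0.243
t 7.05 pos [ 0.5859 -0.2314  0.1876] F [ 0.47 -0.12 -0.9 ] grip 0.243 tilt [-0.003  0.002 -1.   ] shift [-0.058 -0.001  0.158] yaw 64.1
```

View pics/v4.png

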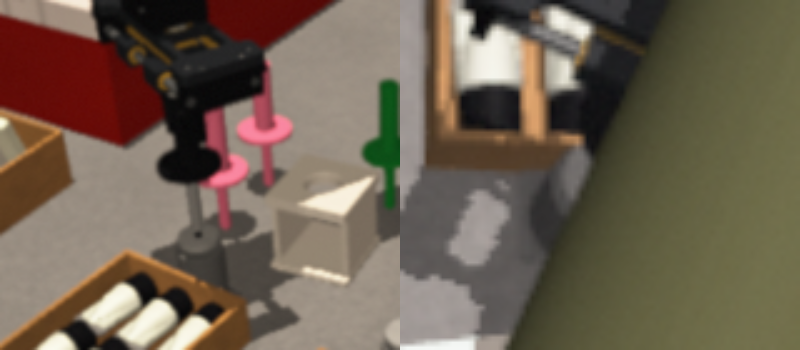

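The tip hovers just over the tube tag's disc, within a few mm of its dot at (203,237) in the crop. Pressing now.

```bash
python3 -m jog '[[[0,-0.05,0,0,0],[0,0,0,0.1,0],[0,0,0,0.08,0],[0,0,0,0.05,0],[0,0,0,0.04,0],[0,0,0,0,0]]]'; python3 -c "
from h import *
to(.588,-.2325,.1763)"
```

```text
time: 7.95
position: [0.5894, -0.2333, 0.1788]
tool_rot: [0.705, 3.061, 0.0]
ft_force: [-0.7, -0.1, 1.6]
grip_width: 0.244
t 7.95 pos [ 0.5894 -0.2333  0.1788] F [-0.68 -0.14  1.59] grip 0.244 tilt [ 0.  0. -1.] shift [0.04  0.004 0.061] yaw 64.1
```

```bash
python3 -m jog '[[[0,0,0,0.05,0],[0,0,0,0.03,0],[0,0,0,0,0],[0,0,0,0,0]]]'; python3 -m jog '[[[0,0,0,0,0],[0,0,0,0,0],[0,0,0,0,0],[0,0,0,0,0],[0,0,0,0,0]]]'; python3 -c "
from h import *
to(.588,-.2325,.1763)"
```

```text
time: 8.45
position: [0.5895, -0.2333, 0.1756]
tool_rot: [0.705, 3.061, 0.0]
ft_force: [-1.0, 0.0, 3.6]
grip_width: 0.243
time: 9.07
position: [0.5894, -0.2333, 0.1754]
tool_rot: [0.705, 3.061, 0.0]
ft_force: [-0.5, 1.1, 3.8]
grip_width: 0.247
t 9.07 pos [ 0.5894 -0.2333  0.1754] F [-0.53  1.06  3.79] grip 0.247 tilt [ 0.  0. -1.] shift [ 0.041  0.004 -0.022] yaw 64.1
```

```bash
python3 -m jog '[[[0,0,0,0.02,0],[0,0,0,0,0],[0,0,0,0,0],[0,0,0,0,0],[0,0,0,0,0],[0,0,0,0,0],[0,0,0,0,0]]]'; python3 -m jog '[[[0,0,0,-0.2,0],[0,0,0,-0.5,0],[0,0,0,-0.6,0],[0,0,0,-0.2,0],[0,0,0,0,0]]]'; python3 -c "
from h import *
to(.599,.2447,.236)"
```

```text
time: 9.95
position: [0.5895, -0.2334, 0.1751]
tool_rot: [0.705, 3.061, 0.0]
ft_force: [-1.3, 0.8, 6.1]
grip_width: 0.245
time: 10.58
position: [0.5896, -0.2335, 0.2351]
tool_rot: [0.705, 3.06, 0.0]
ft_force: [-0.2, -0.7, -0.3]
grip_width: 0.247
t 10.57 pos [ 0.5896 -0.2335  0.2351] F [-0.17 -0.68 -0.35] grip 0.247 tilt [ 0.001 -0.    -1.   ] shift [ 5.018 10.852 -0.024] yaw 64.1
```

```bash
python3 -m jog '[[[0,0.2,0.42,0,0],[0,0.4,0.87,0,0],[0,0.4,0.87,0,0],[0,0.4,0.87,0,0],[0,0.4,0.87,0,0],[0,0.4,0.87,0,0],[0,0.4,0.87,0,0],[0,0.4,0.87,0,0],[0,0.4,0.87,0,0],[0,0.4,0.87,0,0]]]'; python3 -m jog '[[[0,0.4,0.87,0,0],[0,0.4,0.87,0,0],[0,0.4,0.87,0,0],[0,0.2,0.4,0,0],[0,0,0,0,0],[0,0,0,0,0]]]';  python3 -c "
from h import *
to(.599,.2447,.1883)"
```

```text
time: 11.82
position: [0.5957, 0.1328, 0.2336]
tool_rot: [-0.702, -3.06, 0.0]
ft_force: [1.3, 0.2, -0.5]
grip_width: 0.242
time: 12.58
position: [0.5997, 0.2604, 0.2346]
tool_rot: [0.709, 3.06, -0.002]
ft_force: [0.1, -0.7, -1.2]
grip_width: 0.242
t 12.57 pos [0.5997 0.2604 0.2346] F [ 0.12 -0.71 -1.19] grip 0.242 tilt [ 0.    -0.001 -1.   ] shift [-0.156 -0.358  1.157] yaw 63.9
```

```bash
python3 -m jog '[[[0,-0.16,-0.36,0,0],[0,0,0,0.5,0],[0,0,0,0.5,0],[0,0,0,0.16,0],[0,0,0,0,0]]]';  python3 -c "
from h import *
to(.599,.2447,.1813);snap('scene','sc5')
a=cv2.imread('pics/sc5.png')[180:340,300:460]
cv2.imwrite('pics/v5.png',cv2.resize(a,(480,480)))"
```

```text
time: 13.2
position: [0.5982, 0.2471, 0.1869]
tool_rot: [-0.704, -3.06, 0.002]
ft_force: [0.4, 0.3, -0.7]
grip_width: 0.248
t 13.2 pos [0.5982 0.2471 0.1869] F [ 0.43  0.29 -0.74] grip 0.248 tilt [-0.002 -0.001 -1.   ] shift [-0.045 -0.046  0.141] yaw 64.1
```

View pics/v5.png

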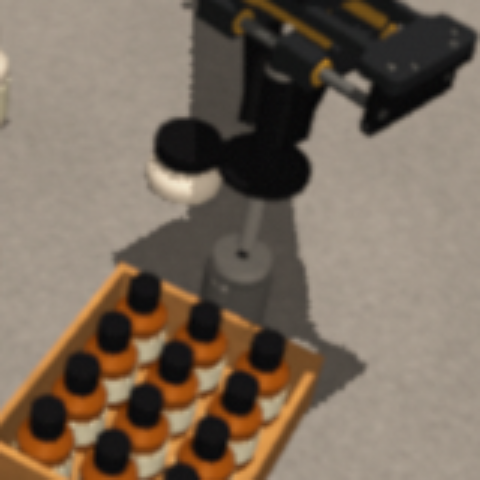

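The tip at (245,250) is over the bottle tag's dot at (241,255), so it's well centred. Pressing with the same depths as before.

```bash
python3 -m jog '[[[0,0,0,0.1,0],[0,0,0,0.08,0],[0,0,0,0.05,0],[0,0,0,0.05,0],[0,0,0,0.03,0],[0,0,0,0,0]]]'; python3 -c "
from h import *
to(.599,.2447,.1751)"
```

```text
time: 14.0
position: [0.5991, 0.2471, 0.1763]
tool_rot: [0.705, 3.061, 0.001]
ft_force: [-0.4, -0.3, 2.6]
grip_width: 0.242
t 14.0 pos [0.5991 0.2471 0.1763] F [-0.38 -0.32  2.63] grip 0.242 tilt [ 0.001  0.001 -1.   ] shift [-0.024 -0.055  0.029] yaw 64.1
```

```bash
python3 -m jog '[[[0,0,0,0.05,0],[0,0,0,0.02,0],[0,0,0,0,0],[0,0,0,0,0],[0,0,0,0,0],[0,0,0,0,0],[0,0,0,0,0],[0,0,0,0,0],[0,0,0,0,0],[0,0,0,0,0]]]'; python3 -c "
from h import *
to(.599,.2447,.1751)"; python3 -m jog '[[[0,0,0,0,0]]]'
```

```text
time: 15.25
position: [0.5993, 0.2471, 0.1749]
tool_rot: [0.705, 3.06, 0.002]
ft_force: [-1.3, -0.9, 8.7]
grip_width: 0.244
t 15.25 pos [0.5993 0.2471 0.1749] F [-1.27 -0.9   8.72] grip 0.244 tilt [ 0.002  0.001 -1.   ] shift [-0.019 -0.058 -0.004] yaw 64.1
time: 15.38
position: [0.5993, 0.2471, 0.1749]
tool_rot: [0.705, 3.06, 0.002]
ft_force: [-2.2, 0.5, 10.4]
grip_width: 0.251
```

```bash
python3 -m jog '[[[0,0,0,-0.2,0],[0,0,0,-0.5,0],[0,0,0,-0.6,0],[0,0,0,-0.2,0],[0,0,0,0,0]]]'; python3 -c "
from h import *
to(.4647,-.1669,.236)"
```

```text
time: 16.0
position: [0.5989, 0.2469, 0.2334]
tool_rot: [0.705, 3.061, 0.001]
ft_force: [0.8, 0.5, -0.9]
grip_width: 0.246
t 16.0 pos [0.5989 0.2469 0.2334] F [ 0.85  0.48 -0.91] grip 0.246 tilt [ 0.001  0.    -1.   ] shift [ -1.509 -10.771  -0.071] yaw 64.1
```

```bash
python3 -m jog '[[[0,-0.06,-0.4,-0.07,0],[0,-0.11,-0.8,0,0],[0,-0.11,-0.8,0,0],[0,-0.11,-0.8,0,0],[0,-0.11,-0.8,0,0],[0,-0.11,-0.8,0,0],[0,-0.11,-0.8,0,0],[0,-0.11,-0.8,0,0],[0,-0.11,-0.8,0,0],[0,-0.11,-0.8,0,0]]]'; python3 -m jog '[[[0,-0.11,-0.8,0,0],[0,-0.11,-0.8,0,0],[0,-0.11,-0.8,0,0],[0,-0.11,-0.7,0,0],[0,0,0,0,0],[0,0,0,0,0]]]'; python3 -c "
from h import *
to(.4647,-.1669,.1233);snap('scene','sc6')
P=[]
for v in range(100,190):
  for u in range(205,272):
    p=pd('sc6',u,v)
    if .13<p[2]<.195 and np.hypot(p[0]-.465,p[1]+.167)<.03: P.append(p)
P=np.array(P)
for a in np.arange(.13,.195,.015):
    q=P[(P[:,2]>=a)&(P[:,2]<a+.015)]
    if len(q): print(a.round(3),q.mean(0).round(4),len(q))
"
```

```text
time: 17.25
position: [0.5018, -0.0469, 0.2349]
tool_rot: [-0.706, -3.059, 0.0]
ft_force: [0.3, 0.6, -0.7]
grip_width: 0.244
time: 18.0
position: [0.4646, -0.1634, 0.2352]
tool_rot: [-0.705, -3.061, -0.001]
ft_force: [-0.4, 0.9, -0.4]
grip_width: 0.246
t 18.0 pos [ 0.4646 -0.1634  0.2352] F [-0.36  0.93 -0.4 ] grip 0.246 tilt [-0.001  0.001 -1.   ] shift [-0.043 -0.079  2.798] yaw 64.1
0.13 [ 0.468  -0.1599  0.1406] 13
0.145 [ 0.4689 -0.1607  0.1527] 26
0.16 [ 0.4689 -0.1599  0.1678] 27
0.175 [ 0.4683 -0.16    0.1822] 27
0.19 [ 0.47   -0.1586  0.1921] 6
```

```bash
python3 -m jog '[[[0,-0.04,-0.08,0,0],[0,0,0,0.3,0],[0,0,0,0.5,0],[0,0,0,0.5,0],[0,0,0,0.5,0],[0,0,0,0.5,0],[0,0,0,0.35,0],[0,0,0,0.1,0],[0,0,0,0,0],[0,0,0,0,0]]]'; python3 -c "
from h import *
to(.4647,-.1669,.1213)"
```

```text
time: 19.3
position: [0.4658, -0.1677, 0.1264]
tool_rot: [0.705, 3.06, 0.0]
ft_force: [-0.2, -0.3, -0.0]
grip_width: 0.243
t 19.3 pos [ 0.4658 -0.1677  0.1264] F [-0.19 -0.32 -0.04] grip 0.243 tilt [ 0.001 -0.    -1.   ] shift [0.033 0.007 0.128] yaw 64.1
```

```bash
python3 -m jog '[[[0,0.03,0,0.06,0],[0,0,0,0.05,0],[0,0,0,0,0],[0,0,0,0,0]]]'; python3 -c "
from h import *
to(.4647,-.1669,.1213)"
```

```text
time: 19.8
position: [0.4641, -0.1671, 0.1214]
tool_rot: [0.705, 3.061, 0.0]
ft_force: [-0.2, -0.4, 0.2]
grip_width: 0.245
t 19.8 pos [ 0.4641 -0.1671  0.1214] F [-0.17 -0.44  0.24] grip 0.245 tilt [ 0.  0. -1.] shift [-0.011  0.01   0.001] yaw 64.1
```

```bash
python3 -m jog '[[[0.5,0,0,0,0],[0.8,0,0,0,0],[1,0,0,0,0],[1,0,0,0,0],[1,0,0,0,0],[1,0,0,0,0],[1,0,0,0,0],[1,0,0,0,0],[1,0,0,0,0],[1,0,0,0,0]]]'; python3 -m jog '[[[1,0,0,-0.3,0],[1,0,0,-0.6,0],[1,0,0,-0.8,0],[1,0,0,-0.8,0],[1,0,0,-0.5,0],[1,0.8,0.3,0,0],[1,0.8,0.3,0,0],[1,0,0,0,0],[1,0,0,0,0]]]'; python3 -c "
from h import *
to(.4647,-.1669,.1213);snap('scene','sc7');snap('wrist','w7')
a=cv2.imread('pics/sc7.png')[90:300,130:410]; b=cv2.imread('pics/w7.png')
cv2.imwrite('pics/v7.png',np.hstack([cv2.resize(a,(400,300)),cv2.resize(b,(400,300))]))"
```

```text
time: 21.05
position: [0.4641, -0.1671, 0.1214]
tool_rot: [0.705, 3.061, 0.0]
ft_force: [0.5, -1.0, -0.5]
grip_width: 0.999
time: 22.18
position: [0.4176, -0.1181, 0.2421]
tool_rot: [0.705, 3.06, 0.001]
ft_force: [0.4, -0.4, 0.2]
grip_width: 0.996
t 22.18 pos [ 0.4176 -0.1181  0.2421] F [ 0.38 -0.41  0.18] grip 0.996 tilt [ 0.002 -0.    -1.   ] shift [-1.588 -0.583  3.023] yaw 64.0
```

View pics/v7.png

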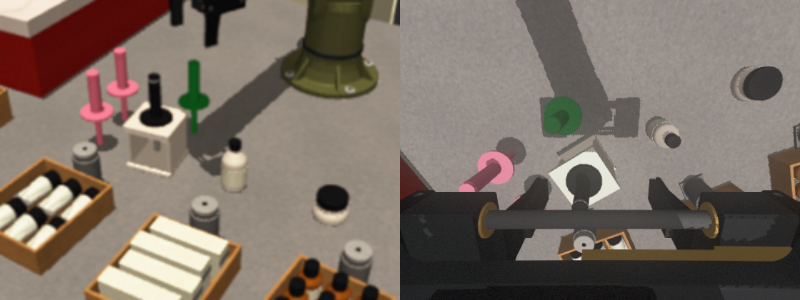

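The wand hangs upright in the stand at (155,105), the bottle and jar are where they started, and the gripper is clear. Handing in.

```bash
python3 -c "
from bench import job
print(job.close_job())"
```

```text
the job is handed in; nothing more can be done
None
```

The job is handed in: I pressed the wand on the tube tag, then on the bottle tag, and hung it back in its rest. It finished at about 22 s of the allowed 58 s.

- **Tube tag:** the tip went down about 6 mm, with the force reading reaching about 6 N. It stayed near full depth for about 1.5 s, a little longer than the second asked, because I pushed slightly deeper partway through.
- **Bottle tag:** the tip went fully down and stayed there for just over a second. The force reading reached about 10 N.
- **Carton tag:** not touched; the wand passed about 50 mm above it.
- **Wand upright:** the tool stayed vertical in every reading. Camera depth checks after lifting and before returning the wand also showed the rod upright.
- **Final state:** the last pictures show the wand upright in its stand, with the gripper open and clear. The loose bottle, the jar and the green and pink look-alikes appear where they started.

No check failed or disagreed. The hand-in gives no verdict, and the tags give no signal of their own, so the presses are judged from depth and force readings only.

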